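# Slide the bath pan onto the free hob zone and start that zone

## Task

The bath pan with its flask is standing on the cool resting place (grey ring) in the middle of the laboratory hob: slide it by its handle onto the free red-ringed heating zone, so that its base lies wholly inside the ring, keeping it flat on the glass all the way, never lifting or tipping it, and let go of it. Only then start that zone: pull the green spring knob on the sloping panel directly in front of it straight out as far as it goes, hold it there for a moment, and let go so that it springs back home by itself. Leave the covered beaker, the other zone's knob and everything else on the bench undisturbed.

Things in the scene. Friction and masses are not known exactly. Their poses are not given: they have to be found in the camera images.
- hob: Twin-zone laboratory hob, fixed: white case 500 wide (its y), flat black glass top 85 above the bench, x -85 to +115. Origin on the bench under the case; x points to its back, away from the robot, z up. On the glass, at x = 30: grey rest ring (150 across) at y = 0, red-ringed zones at y = +160 and -160.
- hob_panel (a point): Middle of the hob's white sloping control panel, at hob x -124, z 62; hob axes. The panel runs from (x -85, z 85) down to (x -163, z 40); its normal leans 30 degrees from vertical towards -x. On this mid-line: green start knobs at y = +160 and -160, fixed black dials (29 across, 15 proud, not used) at y = +82 and -82, a flat display at y = 0, a flat switch at y = -234.
- hob_rod (a point): Top of the 12 thick steel support rod behind the middle of the hob (hob x 136, rising to z 280, clamp head at z 232 to 258). In front of it a steel guard runs along the whole back of the glass, at hob x 116 to 122, up to z 122.
- pan_center (a point): Centre of the round stainless bath pan, half-way up (32 above the glass): base 116 across, rim 124 across, 65 high, 0.5 to 0.7 kg. Axes: z up, handle along -x. At first it stands on the grey rest ring, handle within 0.8 rad of the hob's front. A handle left pointing to the front lies over the knob and bars the way to it: turn the pan about 45 degrees as it slides.
- pan_handle (a point): Middle of the pan's black handle grip: a straight level bar 85 long (along the pan's x), 18 wide, 15 high, its middle 135 from the pan's axis and 50 above the underside of the pan (so 50 above the glass). Same axes as the pan.
- pan_base (a point): Centre of the pan's underside, on the glass at the start.
- flask_center (a point): Stoppered conical glass flask, 62 across the base, 111 high, standing loosely upright in the bore (66 across, 32 deep) of the pan's aluminium insert, its top 119 above the glass; the point lies on its axis, 55 above its base and 63 above pan_base.
- free_zone_center (a point): Centre of the free heating zone, on the glass (85 above the bench): a red ring 150 outside and 142 inside with a thin red ring 80 across within it. Same axes as the hob. It lies 160 to the left or to the right of the rest place.
- busy_zone_center (a point): Centre of the other heating zone, same look, on which the covered beaker stands.
- free_start (a joint): Start knob of the free zone: travel in m, 0 = home against the panel, 0.012 = fully out; counts as pulled from about 0.009. A spring draws it home: 4 N at 0, 13.6 N fully out. It does not turn.
- free_start_grip (a point): Middle of the grip of the free zone's start knob: green round head 36 across and 22 high on a 17 stem, its underside 14 clear of the panel, in a flat steel collar (47 across, 3 high). The point is on the knob's axis, 25 from the panel, and moves with the knob. Axes: z is the outward pull direction, square to the panel (30 degrees forward of vertical); y is the hob's y (level).
- busy_start (a joint): Start knob of the other zone, same kind; to be left alone.
- busy_start_grip (a point): Middle of the grip of the other zone's start knob, same shape and axes.
- beaker_center (a point): Covered glass beaker on the other zone: 82 across, cover 92 across, 99 high; point half-way up on its axis.
- reagent_mid (a point): Amber bottle, blue cap, 64 across, 145 high, standing in front of the middle of the panel; point on its axis 70 above the bench.
- solvent_mid (a point): Amber bottle, red cap, 72 across, 170 high, standing on the right of the hob; point on its axis 85 above the bench.
- jar_mid (a point): White jar, 68 across, 85 high, on the left of the hob; point on its axis 42 above the bench.
- canister_mid (a point): Metal can, 60 across, 120 high, on the left of the hob; point on its axis 60 above the bench.
- cork_ring_mid (a point): Grey flask-support ring, 104 across, 32 high, lying on the right of the hob; point at its centre.
- spatula_grip (a point): Middle of a thin steel laboratory spatula, 180 long, lying flat on the bench along the front of the hob, left of its middle.

How it is judged:
By the outcome, as a careful person would: the job done as asked, in the order asked, and still so for the second after the job is handed in, with the robot touching nothing.
It also fails if it takes over 45 s, if anything falls off the work surface, if the arm or the gripper's body presses on something with over 40 N, if the wrist force passes 120 N, or if a joint passes its speed limit or range.

## Robot

A 6-joint arm with a two-finger parallel gripper is mounted at the origin on the work surface. World frame = base frame: x ahead of the robot, y to its left, z up, the work surface at z = 0. Lengths are in mm, angles in rad, forces in N, time in s.
With the tool pointing down it reaches from about 275 to 750 mm from the base axis. Payload 10.2 kg.
Tool frame: the origin (TCP) lies between the finger pads; the fingertips stand 22 mm ahead of it and the grasp point (between the pads) lies 3 mm ahead of it (ctrl.nose_length is the distance from the TCP to the fingertips, in mm); y points along the fingers, z is the direction in which the jaws open and shut, and the axes are right-handed (so a half turn about y gives the same grasp; the last joint's range is limited). The gripper opens to 85 mm and grips with 20 to 120 N. Pads are 22 mm wide; open, the fingers measure 114 mm over their backs; the gripper's body (76 mm by 85 mm) begins 54 mm behind the grasp point. The pads swing forward as they close: fully open they stand 13 mm farther back than shut.
Start: joints at [-1.478, 0.313, 1.498, -0, 1.331, -0.223], TCP at [163.04, -499.048, 253.294] pointing down, gripper open.
Joint ranges: [-2.94, 2.94], [-0.97, 2.17], [0.19, 2.56], [-1.23, 4.37], [0.02, 3.11], [-2.88, 2.88]. Speed limits (rad/s): [2.39, 2.39, 3.01, 3.14, 3.14, 3.14].

## Interface

Orientations are given as a unit quaternion [w, x, y, z].
In Python, from rig import ctrl, eyes, models gives the robot as it stands.
- The arm moves only by the shell command python3 -m crank 'ROWS' [FORCE]. ROWS is JSON, a list of rows, each an object with "dp": the shift along the tool's x, y, z in mm, a list of three; "roll": the turn about the tool's y in rad; "gripper": the closure in counts, from 0 (fully open) to 255 (shut). A call has 1 to 10 rows; each row is the pose to reach, as a shift and turn from the pose commanded when the call began, along the tool's axes at that moment; what a row does not reach only later rows make up. A row lasts 1/12 s, in which the tool goes at most 41.7 mm and 7.16 degrees, less where a joint would pass 70% of its speed; a pose out of reach is approached as far as the arm can. A call with a gripper value outside its range is refused whole. The fingers move at their own pace and stop on an object; FORCE is the grip in N (left out, the last holds). Time passes only in rows, so rows that repeat a pose let the fingers close. It gives the time, the measured TCP pose, the force and the opening at its end, in the units of the state.
- ctrl.sense(): the state, without advancing time (a new reading comes with each control period).
- eyes.capture(name): name is "scene" or "side" or "wrist"; returns a dict with "color" (480x640x3 uint8, red, green, blue), "fx", "fy", "cx", "cy" (pixels), "distortion" ([k1, k2, p1, p2, k3] as OpenCV has them; the pictures are not rectified), "R" (3x3) and "t" (3): a world point X has camera coordinates R X + t. Camera axes: x right, y down, z forward; pixel columns grow to the right and rows downward; lengths in mm; the calibration is good to about 2 mm. A picture is of the moment at which its call begins. There is no depth.
- ctrl.finish_job(): hands the job in, once; it reports no verdict.
Trained networks look in a picture, given as the dict that the camera call returned (one of the last four; its "shot" number tells which), for a name from the list of things; names that differ only in an ending like _2 or _b are one class to them, and where a whole thing is asked for, a point or a joint stands for the part that bears it (a point fixed in the world has none). Each returns a list of dicts, best first, with "confidence" (0 to 1); they miss things now and then, are a little off and sometimes report something else, mostly with a low value. They report only what shows in the picture. A call takes as long as a camera call.
- models.spot_in(picture, label): "extent" ([centre column, centre row, width, height] in pixels, round what is visible of it).
- models.spot_point(picture, label): "centre" ([column, row] in pixels: a listed point, or the origin of a listed thing).
The state is a dict: "time_s": time; "joints": joint angles; "dq": joint speeds; "tau": joint torques, N m; "eef_pos": TCP position; "ee_rot": TCP orientation; "force": force on the tool from outside, world axes, zero at the start; "wrist_torque": the same for the moment, N m; "grip_width": opening from 0.0 (shut) to 1.0 (fully open).
Only numpy, scipy, OpenCV 4.12 (cv2) and the standard library are available. Lean on these libraries where they do the work, as an engineer would, in place of code of your own. Each camera call takes 0.05 s, during which the arm holds its last target. There are 200 camera calls.

## Working session

There is one attempt and no reset: what is moved stays moved. The work goes in short steps, Python scripts to look and compute and a shell command to move; the robot and the scene stay as the last step left them, time stands still between calls to the robot, and variables do not carry over. Pictures are saved under pics/ and viewed, about 8 in all and at most 12, crops included, and the job is handed in when it is done.

```bash
ls; mkdir -p pics
cat > h.py <<'E'
import numpy as np, cv2
from rig import ctrl, eyes, models
def proj(c,P):
    K=np.array([[c['fx'],0,c['cx']],[0,c['fy'],c['cy']],[0,0,1.]])
    R=np.array(c['R']);t=np.array(c['t'],float)
    return cv2.projectPoints(np.atleast_2d(np.array(P,float)),cv2.Rodrigues(R)[0],t,K,np.array(c['distortion'],float))[0][:,0]
def ray(c,uv):
    K=np.array([[c['fx'],0,c['cx']],[0,c['fy'],c['cy']],[0,0,1.]])
    n=cv2.undistortPoints(np.array([[uv]],float),K,np.array(c['distortion'],float))[0,0]
    R=np.array(c['R']);t=np.array(c['t'],float)
    d=R.T@np.array([n[0],n[1],1]); return -R.T@t, d/np.linalg.norm(d)
def atz(c,uv,z):
    o,d=ray(c,uv); return o+d*(z-o[2])/d[2]
def tri(rs):
    A=np.zeros((3,3));b=np.zeros(3)
    for o,d in rs:
        M=np.eye(3)-np.outer(d,d);A+=M;b+=M@o
    p=np.linalg.solve(A,b); return p,[float(np.linalg.norm((np.eye(3)-np.outer(d,d))@(p-o))) for o,d in rs]
def save(c,n,crop=None,s=1):
    im=c['color'][:,:,::-1]
    if crop: im=im[crop[1]:crop[3],crop[0]:crop[2]]
    cv2.imwrite('pics/'+n,cv2.resize(im,None,fx=s,fy=s))
E
python3 - <<'E'
from h import *
cs={n:eyes.capture(n) for n in ('scene','side','wrist')}
cv2.imwrite('pics/a.png',cv2.resize(np.hstack([cs['scene']['color'],cs['side']['color']])[:,:,::-1],(1280,480))[:, :])
save(cs['scene'],'s.png');save(cs['side'],'d.png');
print(ctrl.sense(), ctrl.nose_length)
Z=dict(hob_panel=62,hob_rod=280,pan_center=117,pan_handle=135,pan_base=85,flask_center=148,free_zone_center=85,busy_zone_center=85,free_start_grip=84,busy_start_grip=84,beaker_center=134,reagent_mid=70,solvent_mid=85,jar_mid=42,canister_mid=60,cork_ring_mid=16,spatula_grip=2)
for k,z in Z.items():
    o=[]
    rs=[]
    for n,c in cs.items():
        r=models.spot_point(c,k)
        if r and r[0]['confidence']>.3:
            r=r[0];o.append((n,round(r['confidence'],2),np.round(r['centre']).tolist(),np.round(atz(c,r['centre'],z)).tolist()[:2]))
            if n!='wrist': rs.append(ray(c,r['centre']))
    print(k,*o, *( [np.round(tri(rs)[0],0).tolist(),np.round(tri(rs)[1],1)] if len(rs)>1 else []))
E
```

```text
pics
{'time_s': 0.15, 'joints': array([-1.47839963e+00,  3.13357394e-01,  1.49822674e+00,  2.97419699e-05,
        1.33102548e+00, -2.23418645e-01]), 'dq': array([ 0.00067675, -0.00181427,  0.00015691, -0.00108017,  0.00012491,
       -0.0009877 ]), 'tau': array([ 7.44517693e-04, -4.12372255e+01, -2.59796941e+01, -1.83654388e-04,
        3.25864035e-03, -1.13619672e-05]), 'eef_pos': array([ 163.03085614, -498.87346005,  252.86163728]), 'ee_rot': array([ 0.11122538, -0.11115792,  0.69866771, -0.69795148]), 'force': array([-0.71584814,  0.25612438,  0.07250788]), 'wrist_torque': array([ 0.00895736,  0.03951066, -0.02445838]), 'grip_width': 0.9939896853139992} 22.0
hob_panel ('scene', 0.68, [466.0, 273.0], [563.0, 394.0]) ('side', 0.73, [350.0, 297.0], [479.0, 42.0]) [541.0, 292.0, 195.0] [131.6 131.6]
hob_rod ('scene', 0.97, [326.0, 250.0], [741.0, 41.0]) ('side', 0.88, [231.0, 198.0], [743.0, 42.0]) [742.0, 42.0, 281.0] [0.9 0.9]
pan_center ('scene', 0.72, [330.0, 262.0], [626.0, 42.0]) ('side', 0.84, [282.0, 264.0], [639.0, 42.0]) [635.0, 45.0, 124.0] [3.1 3.1]
pan_handle ('scene', 0
[... 1227 characters left out ...]
3.5 3.5]
solvent_mid ('scene', 0.89, [186.0, 254.0], [629.0, -337.0]) ('side', 0.68, [327.0, 183.0], [628.0, -323.0]) [629.0, -335.0, 81.0] [4.1 4.1]
jar_mid ('scene', 0.69, [457.0, 237.0], [411.0, 386.0]) ('side', 0.81, [342.0, 453.0], [412.0, 394.0]) [410.0, 389.0, 39.0] [3.3 3.3]
canister_mid ('scene', 0.9, [462.0, 277.0], [576.0, 382.0]) ('side', 0.75, [256.0, 426.0], [572.0, 397.0]) [572.0, 388.0, 51.0] [5. 5.]
cork_ring_mid ('scene', 0.74, [204.0, 219.0], [424.0, -369.0]) ('side', 0.56, [401.0, 208.0], [428.0, -363.0]) [427.0, -367.0, 16.0] [2.7 2.7]
spatula_grip ('scene', 0.56, [396.0, 233.0], [380.0, 217.0]) ('side', 0.97, [372.0, 390.0], [388.0, 224.0]) [385.0, 220.0, 3.0] [4.8 4.8]
```

View pics/s.png

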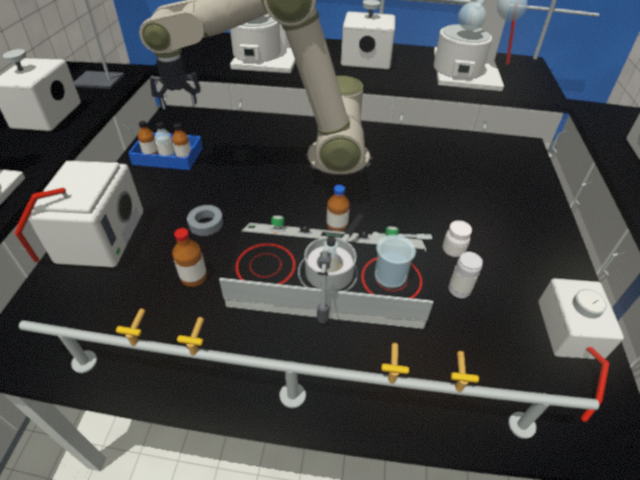

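View pics/d.png

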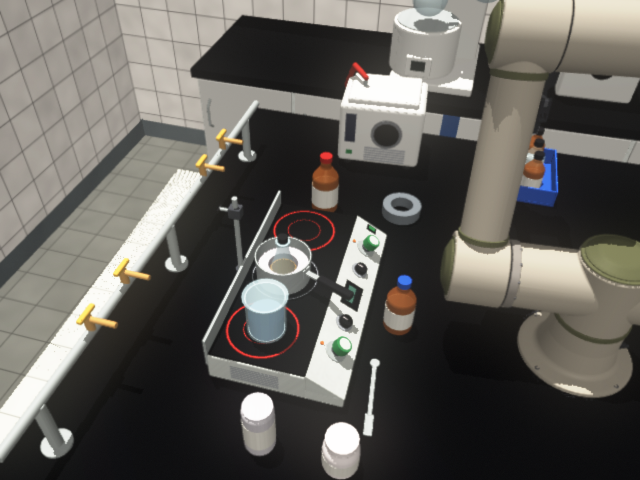

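The scene camera looks from behind the hob. In it the pan is at (330,262) with its handle toward (356,235), and the beaker is at (393,262) on the left zone. The free zone is on the right at (266,265), with its knob at (278,221). The side view agrees, with the free knob at (370,243). That puts the hob yaw at about 0.03, the pan at about (636,40) and the handle at about (513,90), pointing 24° left of front. I'm moving above the handle.

```bash
python3 -m crank '[{"dp":[-515,0,-451],"roll":0.7,"gripper":0},{"dp":[-515,0,-451],"roll":0.7,"gripper":0},{"dp":[-515,0,-451],"roll":0.7,"gripper":0},{"dp":[-515,0,-451],"roll":0.7,"gripper":0},{"dp":[-515,0,-451],"roll":0.7,"gripper":0},{"dp":[-515,0,-451],"roll":0.7,"gripper":0},{"dp":[-515,0,-451],"roll":0.7,"gripper":0},{"dp":[-515,0,-451],"roll":0.7,"gripper":0},{"dp":[-515,0,-451],"roll":0.7,"gripper":0},{"dp":[-515,0,-451],"roll":0.7,"gripper":0}]' 40
cat >> h.py <<'E'
from scipy.spatial.transform import Rotation as Ro
def pose():
    s=ctrl.sense(); q=s['ee_rot']; return np.array(s['eef_pos']),Ro.from_quat([q[1],q[2],q[3],q[0]]).as_matrix(),s
def goto(P,zang=None):
    "tool-axes shift to world point P, roll to put tool z at zang (mod pi)"
    p,R,s=pose(); d=R.T@(np.array(P)-p); a=np.degrees(np.arctan2(R[1,2],R[0,2])); r=None
    if zang is not None: r=round(float(-np.radians((zang-a+90)%180-90)),3)
    print('tcp',p.round(1),'zang',round(a,1),'dp',d.round(1),'roll',r,'j6',round(s['joints'][5],2),'f',np.round(s['force'],1),'t',s['time_s'],'w',round(s['grip_width'],2))
E
python3 -c "
from h import *
goto([513,90,253],-112.5)"
```

```text
time_s: 3.53
eef_pos: [371.6, -147.2, 253.7]
ee_rot: [0.135, -0.135, -0.694, 0.694]
force: [0.0, -1.3, -0.5]
grip_width: 1.001
tcp [ 371.6 -147.2  253.7] zang -112.0 dp [ -42.1    0.6 -272.9] roll 0.008 j6 1.28 f [ 0.  -1.3 -0.5] t 3.5333 w 1.0
```

```bash
python3 -m crank '[{"dp":[-42,0,-273],"roll":0,"gripper":0},{"dp":[-42,0,-273],"roll":0,"gripper":0},{"dp":[-42,0,-273],"roll":0,"gripper":0},{"dp":[-42,0,-273],"roll":0,"gripper":0},{"dp":[-42,0,-273],"roll":0,"gripper":0},{"dp":[-42,0,-273],"roll":0,"gripper":0},{"dp":[-42,0,-273],"roll":0,"gripper":0},{"dp":[-42,0,-273],"roll":0,"gripper":0}]'
python3 - <<'E'
from h import *
c=eyes.capture('wrist'); save(c,'w1.png'); goto([513,90,253],-112.5)
for k,z in dict(pan_handle=135,pan_center=117,pan_base=85,flask_center=148,free_zone_center=85,busy_start_grip=84,free_start_grip=84).items():
    r=models.spot_point(c,k)
    if r: print(k,round(r[0]['confidence'],2),np.round(r[0]['centre']),atz(c,r[0]['centre'],z).round(1))
E
```

```text
time_s: 4.2
eef_pos: [513.6, 92.0, 252.9]
ee_rot: [-0.133, 0.134, 0.695, -0.694]
force: [1.0, 0.0, -0.2]
grip_width: 1.005
tcp [512.7  90.  252.8] zang -111.8 dp [-0.2 -0.2 -0.1] roll 0.012 j6 1.9 f [-0.2 -0.3  0.2] t 4.25 w 1.0
pan_handle 0.57 [322. 248.] [510.4  91.4 135. ]
pan_center 0.37 [434. 336.] [405.5  39.5 117. ]
busy_start_grip 0.94 [230. 318.] [463.8 194.9  84. ]
free_start_grip 0.74 [254. 344.] [433.1 186.4  84. ]
```

View pics/w1.png

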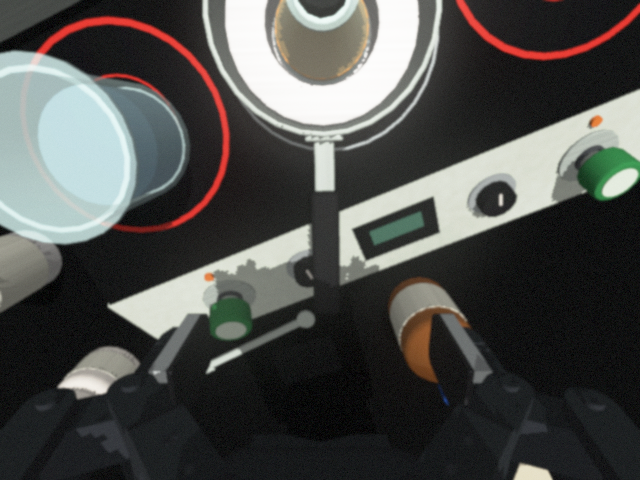

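The wrist view shows the handle vertical at column ~325, rows 190 to 313, midway between the fingers. The busy knob is at (231,318), the free knob at (608,172) and the beaker at far left.

Run:
```python
from h import *
c=eyes.capture('wrist')
a=atz(c,[324.5,191],142.5);b=atz(c,[326.5,314],142.5);print(a.round(1),b.round(1),np.linalg.norm(a-b),(a+b)/2, np.degrees(np.arctan2(*(b-a)[[1,0]])))
for uv in ([231,299],[585,160]): print('stem',atz(c,uv,72).round(1))
g=np.array([512,91]);
for y in (-.0,): goto([513,91,132],-112)
# rings: fit hob pose from red pixels in scene/side
import scipy.optimize as so
cs=[eyes.capture('scene'),eyes.capture('side')]
th=np.linspace(0,2*np.pi,120)
D=[]
for q in cs:
    h=q['color'].astype(int); m=((h[...,0]>110)&(h[...,0]>2*h[...,1])&(h[...,0]>2*h[...,2])).astype(np.uint8)
    D.append(cv2.distanceTransform(1-m,cv2.DIST_L2,3))
def f(p):
    e=[]
    R=np.array([[np.cos(p[2]),-np.sin(p[2])],[np.sin(p[2]),np.cos(p[2])]])
    for q,d in zip(cs,D):
        for y in (160,-160):
            X=np.array([30+73*np.cos(th),y+73*np.sin(th)]).T@R.T+p[:2]
            uv=proj(q,np.c_[X,85+0*th]).astype(np.float32)
            e.append(np.minimum(cv2.remap(d,uv[None,:,0],uv[None,:,1],1)[0],6))
    return np.concatenate(e)
r=min((so.minimize(lambda p:f(p*np.array([1,1,.01])).mean(),np.array([603+i,38+j,3]),method='Nelder-Mead') for i in(-3,3) for j in (-3,3)),key=lambda r:r.fun)
p=r.x*[1,1,.01]; print('hob',p,r.fun)
def H(x,y,z): return [round(float(v),1) for v in (p[0]+x*np.cos(p[2])-y*np.sin(p[2]),p[1]+x*np.sin(p[2])+y*np.cos(p[2]),z)]
print('free',H(30,-160,85),'rest',H(30,0,85),'knob',H(-136.5,-160,83.7),'busy',H(-136.5,160,83.7),'rod',H(136,0,280))
```

```text
[545.2  70.9 142.5] [465.7 101.2 142.5] 85.10108882019233 [505.44225777  86.04310238 142.5       ] 159.10069680207363
stem [474.5 187.3  72. ]
stem [ 479.  -122.7   72. ]
tcp [512.2  87.5 253.5] zang -112.1 dp [  0.6 121.5  -3.5] roll -0.001 j6 1.9 f [-0.4 -0.6  0.2] t 4.65 w 1.0
hob [6.01158432e+02 3.74944585e+01 1.61193998e-02] 1.8867617845535278
free [633.7, -122.0, 85.0] rest [631.2, 38.0, 85.0] knob [467.3, -124.7, 83.7] busy [462.1, 195.3, 83.7] rod [737.1, 39.7, 280.0]
```

Handle length comes out at 85.1, and the inferred pan centre (631.5,38) matches the rest centre (631.2,38.0). Next I work out the descent.

```bash
python3 -c "
from h import *
goto([506,86,137],-111)"
```

```text
tcp [512.3  87.8 253.5] zang -112.1 dp [  5.2 116.5   4. ] roll -0.018 j6 1.9 f [-0.1 -0.1  0.6] t 4.75 w 1.0
```

```bash
python3 -m crank '[{"dp":[5,30,4],"roll":-0.018,"gripper":0},{"dp":[5,60,4],"roll":-0.018,"gripper":0},{"dp":[5,85,4],"roll":-0.018,"gripper":0},{"dp":[5,85,4],"roll":-0.018,"gripper":0},{"dp":[5,85,4],"roll":-0.018,"gripper":0}]'
python3 - <<'E'
from h import *
c=eyes.capture('wrist'); save(c,'w2.png'); goto([506,86,137],-111)
print(proj(c,[[545.2,70.9,142.5],[465.7,101.2,142.5]]))
E
```

```text
time_s: 5.17
eef_pos: [506.1, 86.3, 168.4]
ee_rot: [0.129, -0.128, -0.695, 0.695]
force: [0.0, -0.6, 0.7]
grip_width: 0.998
tcp [506.8  86.3 169.6] zang -111.0 dp [ 0.7 32.6  0.6] roll 0.0 j6 1.88 f [-0.2 -0.   0.8] t 5.2167 w 1.0
[[320.32866666 217.28900258]
 [320.51047497 393.45035319]]
```

View pics/w2.png

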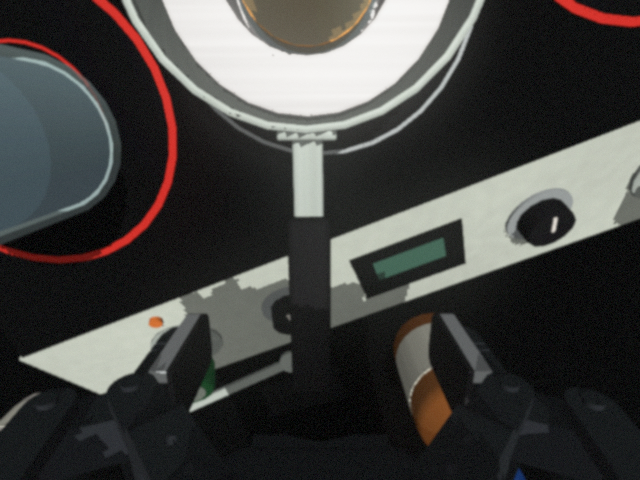

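The handle is at column ~310 (rows 217 to 392), with the pads at ~200 and ~445. It sits about 5 mm left of the pad midline, so I recompute.

Run:
```python
from h import *
c=eyes.capture('wrist')
im=c['color'].astype(int).sum(2)
a=atz(c,[309.3,217.5],142.5);b=atz(c,[311,392],142.5);print(a.round(1),b.round(1),np.linalg.norm(a-b),(a+b)/2, np.degrees(np.arctan2(*(b-a)[[1,0]])))
goto([*((a+b)/2)[:2],137],np.degrees(np.arctan2(*(b-a)[[1,0]]))+90)
print([im[r,280:345:4].tolist() for r in (235,265)])
```

```text
[547.2  75.2 142.5] [468.  105.4 142.5] 84.7470319941349 [507.58828525  90.31279927 142.5       ] 159.11103324138733
tcp [507.1  86.3 170.1] zang -111.0 dp [ 1.  33.1 -3.9] roll -0.002 j6 1.88 f [0.3 0.1 0.2] t 5.2667 w 1.0
[[98, 90, 99, 121, 129, 128, 142, 139, 122, 140, 133, 135, 130, 99, 124, 200, 423], [574, 583, 503, 120, 138, 125, 127, 135, 121, 132, 128, 128, 103, 553, 573, 585, 577]]
```

```bash
python3 -m crank '[{"dp":[1,12,-4],"roll":0,"gripper":0},{"dp":[1,24,-4],"roll":0,"gripper":0},{"dp":[1,33,-4],"roll":0,"gripper":0},{"dp":[1,33,-4],"roll":0,"gripper":0},{"dp":[1,33,-4],"roll":0,"gripper":0}]'
python3 - <<'E'
from h import *
c=eyes.capture('wrist'); save(c,'w3.png',[120,160,520,460],1.5); goto([507.6,90.3,137],-111)
E
```

```text
time_s: 5.68
eef_pos: [507.0, 90.4, 136.1]
ee_rot: [-0.128, 0.129, 0.695, -0.695]
force: [0.1, -0.2, -0.5]
grip_width: 1.003
tcp [507.2  90.4 136.4] zang -111.0 dp [-0.4 -0.6 -0. ] roll 0.0 j6 1.89 f [0.4 0.2 0.3] t 5.7333 w 1.0
```

View pics/w3.png

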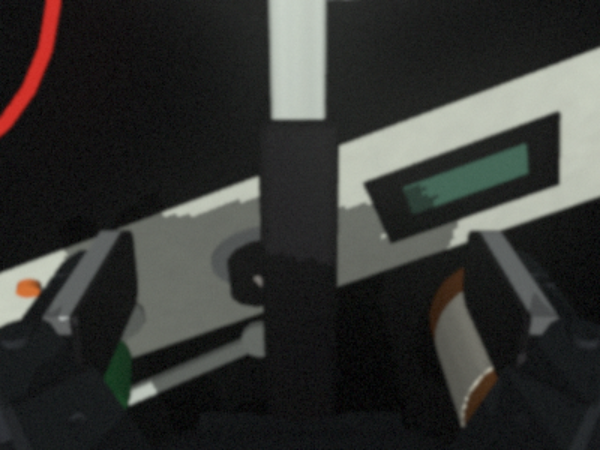

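The handle spans 262 to 338 in the crop and the pads are at 135 and 465, so it is centred. Closing now.

```bash
python3 -m crank '[{"dp":[0,0,0],"roll":0,"gripper":200},{"dp":[0,0,0],"roll":0,"gripper":255},{"dp":[0,0,0],"roll":0,"gripper":255},{"dp":[0,0,0],"roll":0,"gripper":255},{"dp":[0,0,0],"roll":0,"gripper":255},{"dp":[0,0,0],"roll":0,"gripper":255},{"dp":[0,0,0],"roll":0,"gripper":255},{"dp":[0,0,0],"roll":0,"gripper":255}]' 40
python3 - <<'E'
from h import *
p,R,s=pose(); print(s['wrist_torque'])
d=np.array([np.cos(np.radians(159.1)),np.sin(np.radians(159.1)),0])
C0=p-135*d; C1=np.array([633.5,-122,0]); a0=159.1;a1=136
print('C0',C0)
goto([507,90,137])
for i in range(1,8):
    t=i/7; a=np.radians(a0+(a1-a0)*t); P=C0+(C1-C0)*t+135*np.array([np.cos(a),np.sin(a),0]); P[2]=p[2]
    print(i,(R.T@(P-p)).round(1),'roll',round(np.radians((a0-a1)*t),3))
E
```

```text
time_s: 6.4
eef_pos: [506.8, 90.6, 135.5]
ee_rot: [-0.129, 0.129, 0.695, -0.695]
force: [-0.3, 0.7, 3.7]
grip_width: 0.2
[0.19490012 0.04488068 0.15631411]
C0 [632.90826928  42.41458025 135.5402703 ]
tcp [506.8  90.6 135.5] zang -111.0 dp [-0.4 -1.5  0.5] roll None j6 1.89 f [-0.3  0.7  3.7] t 6.4 w 0.2
1 [-8.7 -0.  14.1] roll 0.058
2 [-17.8  -0.   28.3] roll 0.115
3 [-27.4   0.   42.5] roll 0.173
4 [-37.5   0.   56.8] roll 0.23
5 [-47.9   0.   71.2] roll 0.288
6 [-58.8   0.   85.7] roll 0.346
7 [-70.1   0.  100.3] roll 0.403
```

```bash
python3 -m crank '[{"dp":[0,0,0],"roll":0,"gripper":255},{"dp":[0,0,0],"roll":0,"gripper":255},{"dp":[0,0,0],"roll":0,"gripper":255}]'
python3 - <<'E'
from h import *
goto([507,90,137]); print(ctrl.sense()['wrist_torque'])
c=eyes.capture('side'); save(c,'side2.png',[220,200,400,320],4); goto([507,90,137])
E
```

```text
time_s: 6.65
eef_pos: [506.8, 90.6, 135.5]
ee_rot: [-0.129, 0.129, 0.695, -0.695]
force: [-1.3, 1.2, 3.0]
grip_width: 0.203
tcp [506.8  90.6 135.5] zang -111.0 dp [-0.4 -1.5  0.5] roll None j6 1.89 f [-1.3  1.2  3. ] t 6.65 w 0.2
[0.24495788 0.14415206 0.17348375]
tcp [506.8  90.6 135.5] zang -111.0 dp [-0.4 -1.5  0.5] roll None j6 1.89 f [-1.5  2.5  4.6] t 6.7 w 0.21
```

View pics/side2.png

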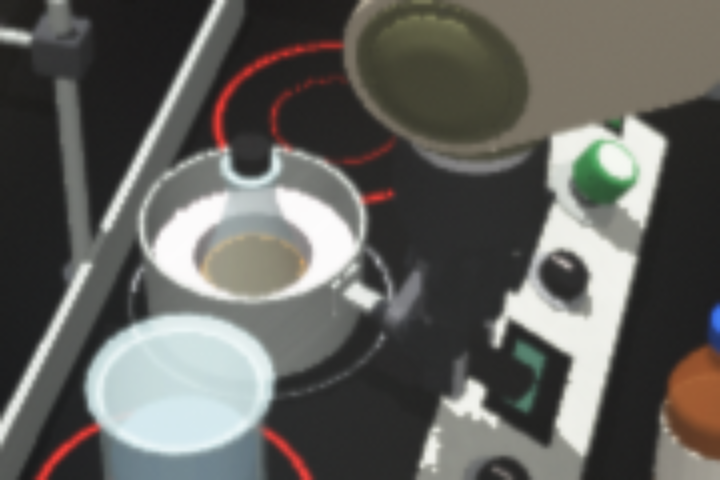

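The pan is flat and gripped, but I'm pressing about 3 to 4 N down on the handle. I'll ease up slightly.

```bash
python3 -m crank '[{"dp":[0,-0.3,0],"roll":0,"gripper":255},{"dp":[0,-0.3,0],"roll":0,"gripper":255},{"dp":[0,-0.3,0],"roll":0,"gripper":255}]'; python3 -m crank '[{"dp":[0,0,0],"roll":0,"gripper":255},{"dp":[0,0,0],"roll":0,"gripper":255}]'
```

```text
time_s: 6.95
eef_pos: [506.8, 90.5, 135.6]
ee_rot: [-0.129, 0.129, 0.695, -0.695]
force: [1.8, 1.2, 0.9]
grip_width: 0.199
time_s: 7.12
eef_pos: [506.7, 90.5, 135.6]
ee_rot: [-0.129, 0.129, 0.695, -0.695]
force: [1.7, 2.2, 0.4]
grip_width: 0.206
```

```bash
python3 -m crank '[{"dp":[-1.5,0,2.4],"roll":0.01,"gripper":255},{"dp":[-4,0,7],"roll":0.028,"gripper":255},{"dp":[-8,0,13],"roll":0.053,"gripper":255},{"dp":[-12,0,19],"roll":0.078,"gripper":255},{"dp":[-16,0,25],"roll":0.102,"gripper":255},{"dp":[-20,0,31.5],"roll":0.128,"gripper":255},{"dp":[-24,0,37.5],"roll":0.153,"gripper":255},{"dp":[-27,0,42],"roll":0.171,"gripper":255},{"dp":[-27.4,0,42.5],"roll":0.173,"gripper":255},{"dp":[-27.4,0,42.5],"roll":0.173,"gripper":255}]'
cat > nxt.py <<'E'
from h import *
p,R,s=pose(); az=np.degrees(np.arctan2(R[1,2],R[0,2])); a0=az+270
C0=p-135*np.array([np.cos(np.radians(a0)),np.sin(np.radians(a0)),0]); C1=np.array([633.5,-122,0]); a1=136
print('C',C0.round(1),'a',a0); goto(p)
for t in (.25,.5,.75,1):
    a=np.radians(a0+(a1-a0)*t); P=C0+(C1-C0)*t+135*np.array([np.cos(a),np.sin(a),0]); P[2]=p[2]
    print((R.T@(P-p)).round(1),'roll',round(np.radians((a0-a1)*t),3))
E
python3 nxt.py
```

```text
time_s: 7.95
eef_pos: [517.3, 40.1, 135.6]
ee_rot: [0.189, -0.189, -0.681, 0.682]
force: [1.9, -1.5, -1.2]
grip_width: 0.203
C [633.1 -29.4 135.6] a 149.0268489218567
tcp [517.3  40.1 135.6] zang -121.0 dp [0. 0. 0.] roll None j6 1.96 f [ 1.9 -1.5 -1.2] t 7.95 w 0.2
[-12.2   0.   12.1] roll 0.057
[-24.9   0.   24.3] roll 0.114
[-38.    0.1  36.5] roll 0.171
[-51.5   0.1  48.7] roll 0.227
```

```bash
python3 -m crank '[{"dp":[-1.5,0.15,1.5],"roll":0.008,"gripper":255},{"dp":[-5,0.15,5],"roll":0.024,"gripper":255},{"dp":[-10,0.15,10],"roll":0.047,"gripper":255},{"dp":[-15,0.15,14.8],"roll":0.069,"gripper":255},{"dp":[-20,0.15,19.6],"roll":0.092,"gripper":255},{"dp":[-24.9,0.15,24.3],"roll":0.114,"gripper":255},{"dp":[-29.5,0.15,28.7],"roll":0.134,"gripper":255},{"dp":[-34,0.15,33],"roll":0.153,"gripper":255},{"dp":[-38,0.15,36.5],"roll":0.171,"gripper":255},{"dp":[-38,0.15,36.5],"roll":0.171,"gripper":255}]'
python3 nxt.py
python3 - <<'E'
from h import *
c=eyes.capture('scene'); save(c,'sc2.png',[220,200,420,340],4)
E
```

```text
time_s: 8.78
eef_pos: [531.5, -11.2, 135.6]
ee_rot: [0.246, -0.247, -0.662, 0.663]
force: [2.1, -2.0, 1.0]
grip_width: 0.205
C [633.6 -99.5 135.6] a 139.15794412766817
tcp [531.5 -11.2 135.6] zang -130.8 dp [0. 0. 0.] roll None j6 2.04 f [ 2.1 -2.   1. ] t 8.7833 w 0.21
[-3.7  0.   2.4] roll 0.014
[-7.4  0.   4.8] roll 0.028
[-11.1   0.    7.2] roll 0.041
[-14.8   0.    9.6] roll 0.055
```

View pics/sc2.png

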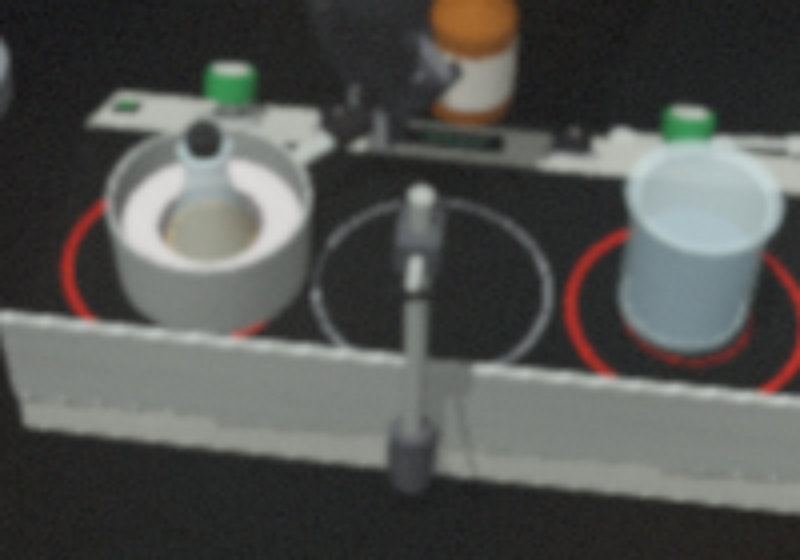

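The pan is upright and partly inside the free ring: the ring's left edge shows at (70,260) in the crop and its bottom at (250,328). It needs about 22 mm more.

```bash
python3 -m crank '[{"dp":[-3,0,2],"roll":0.012,"gripper":255},{"dp":[-7,0,4.5],"roll":0.026,"gripper":255},{"dp":[-11,0,7],"roll":0.041,"gripper":255},{"dp":[-14.5,0,9.5],"roll":0.054,"gripper":255},{"dp":[-14.8,0,9.6],"roll":0.055,"gripper":255},{"dp":[-14.8,0,9.6],"roll":0.055,"gripper":255}]'
python3 nxt.py
python3 - <<'E'
from h import *
cs=[eyes.capture('scene'),eyes.capture('side')]
for k in ('pan_base','free_zone_center','pan_center','flask_center'):
    rs=[]
    for c in cs:
        r=models.spot_point(c,k)
        if r: rs.append(ray(c,r[0]['centre']));print(k,round(r[0]['confidence'],2),atz(c,r[0]['centre'],dict(pan_center=117,flask_center=148).get(k,85)).round(1))
    if len(rs)==2: print(tri(rs))
# overlay the predicted circles from both views
for i,c in enumerate(cs):
    im=cv2.resize(c['color'],None,fx=4,fy=4,interpolation=cv2.INTER_CUBIC); th=np.linspace(0,2*np.pi,60)
    X=np.c_[633.7+71*np.cos(th),-122+71*np.sin(th),85+0*th]
    cv2.polylines(im,[(proj(c,X)*4+2).astype(int)],True,(0,255,0),1)
    ctr=proj(c,[[633.7,-122,100]])[0]*4; x,y=int(ctr[0]),int(ctr[1])
    c['crop']=im[y-280:y+280,x-200:x+200]
cv2.imwrite('pics/chk.png',np.hstack([c['crop'] for c in cs])[:,:,::-1])
E
```

```text
time_s: 9.33
eef_pos: [536.0, -27.0, 135.6]
ee_rot: [0.264, -0.264, -0.656, 0.656]
force: [0.7, -0.6, 2.8]
grip_width: 0.199
C [ 633.3 -120.6  135.6] a 136.15326683780216
tcp [536.  -27.  135.6] zang -133.8 dp [0. 0. 0.] roll None j6 2.07 f [ 0.7 -0.6  2.8] t 9.3333 w 0.2
[-0.3  0.   0.1] roll 0.001
[-0.6  0.   0.3] roll 0.001
[-0.8  0.   0.4] roll 0.002
[-1.1  0.   0.6] roll 0.003
pan_base 0.92 [ 632.6 -122.6   85. ]
pan_base 0.66 [ 631.2 -112.8   85. ]
(array([ 631.70647015, -121.39266079,   80.61649124]), [2.9108447913619413, 2.9108447913619044])
free_zone_center 0.48 [ 637.2 -154.5   85. ]
pan_center 0.74 [ 635.7 -123.2  117. ]
pan_center 0.83 [ 635.1 -128.9  117. ]
(array([ 635.10569352, -124.38570215,  118.62549166]), [1.9938968396085293, 1.993896839608455])
flask_center 0.65 [525.6 184.6 148. ]
flask_center 0.31 [450.2 253.1 148. ]
(array([457.13130846, 195.15956092,  78.5524131 ]), [4.708272793544556, 4.708272793544505])
```

View pics/chk.png

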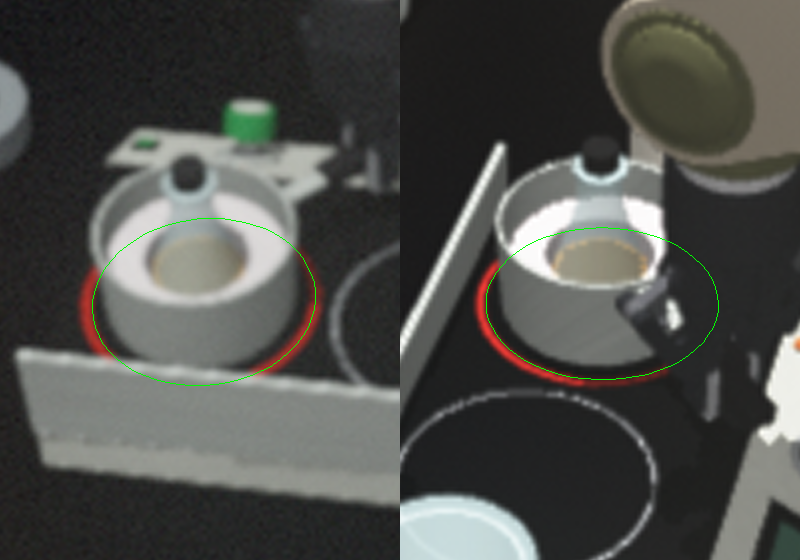

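Both views agree that the pan base sits centred in the ring, to within about 3 mm against a 13 mm margin. Releasing and rising.

```bash
python3 -m crank '[{"dp":[0,-0.2,0],"roll":0,"gripper":255},{"dp":[0,-0.2,0],"roll":0,"gripper":0},{"dp":[0,-0.2,0],"roll":0,"gripper":0},{"dp":[0,-0.2,0],"roll":0,"gripper":0},{"dp":[0,-0.2,0],"roll":0,"gripper":0},{"dp":[0,-20,0],"roll":0,"gripper":0},{"dp":[0,-50,0],"roll":0,"gripper":0},{"dp":[0,-85,0],"roll":0,"gripper":0},{"dp":[0,-85,0],"roll":0,"gripper":0}]'
python3 -c "
from h import *
goto([440,-125,220],-89)"
```

```text
time_s: 10.58
eef_pos: [537.9, -27.1, 226.7]
ee_rot: [-0.26, 0.267, 0.656, -0.656]
force: [0.6, -0.4, 0.9]
grip_width: 1.003
tcp [537.9 -27.1 226.7] zang -133.8 dp [  2.9   6.  138.4] roll -0.782 j6 2.07 f [ 0.6 -0.4  0.9] t 10.5833 w 1.0
```

```bash
python3 -m crank '[{"dp":[1,3,60],"roll":-0.1,"gripper":0},{"dp":[2,6,100],"roll":-0.2,"gripper":0},{"dp":[3,6,138],"roll":-0.32,"gripper":0},{"dp":[3,6,138],"roll":-0.43,"gripper":0},{"dp":[3,6,138],"roll":-0.55,"gripper":0},{"dp":[3,6,138],"roll":-0.67,"gripper":0},{"dp":[3,6,138],"roll":-0.78,"gripper":0},{"dp":[3,6,138],"roll":-0.78,"gripper":0},{"dp":[3,6,138],"roll":-0.78,"gripper":0},{"dp":[3,6,138],"roll":-0.78,"gripper":0}]'
python3 - <<'E'
from h import *
c=eyes.capture('wrist'); save(c,'w4.png'); goto([467.3,-124.7,100],-89)
p,R,s=pose();print(R.round(3).tolist())
for k,z in dict(free_start_grip=84,free_zone_center=85).items():
    for r in models.spot_point(c,k)[:2]: print(k,round(r['confidence'],2),np.round(r['centre']),atz(c,r['centre'],z).round(1))
print(proj(c,[[467.3,-124.7,83.7],[461.8,-124.7,93.2]]))
E
```

```text
time_s: 11.42
eef_pos: [438.1, -124.1, 214.4]
ee_rot: [0.004, -0.004, 0.707, -0.707]
force: [0.9, 0.2, -0.3]
grip_width: 1.002
tcp [ 438.1 -124.1  214.4] zang -89.3 dp [-29.2 114.4   1. ] roll -0.005 j6 1.02 f [-1.   0.1  0.1] t 11.4667 w 1.0
[[-1.0, -0.0, 0.012], [-0.012, 0.0, -1.0], [0.0, -1.0, -0.0]]
free_start_grip 0.76 [321. 194.] [ 469.4 -124.4   84. ]
[[321.24879805 196.88625423]
 [321.17061319 208.10539137]]
```

View pics/w4.png

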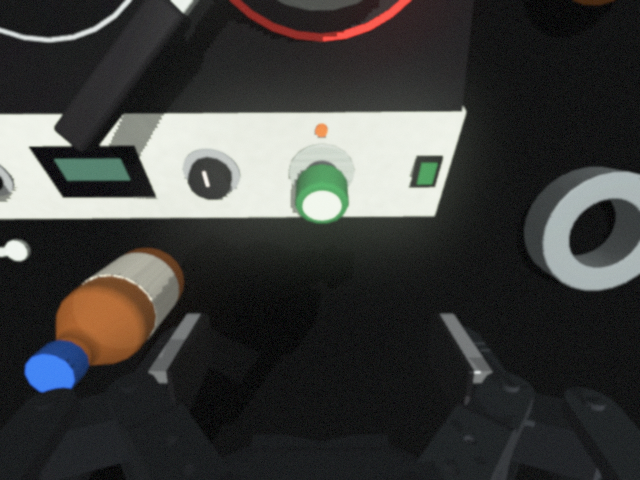

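The free knob's top disc is at (321,207), where I predicted (321,208). The panel is level in the view. Descending over the knob with jaws along the hob's y.

```bash
python3 -m crank '[{"dp":[-15,20,0.8],"roll":0,"gripper":60},{"dp":[-27.4,50,0.8],"roll":0,"gripper":60},{"dp":[-27.4,75,0.8],"roll":0,"gripper":60},{"dp":[-27.4,95,0.8],"roll":0,"gripper":60},{"dp":[-27.4,110,0.8],"roll":0,"gripper":60},{"dp":[-27.4,118,0.8],"roll":0,"gripper":60},{"dp":[-27.4,123,0.8],"roll":0,"gripper":60},{"dp":[-27.4,123,0.8],"roll":0,"gripper":60},{"dp":[-27.4,123,0.8],"roll":0,"gripper":60}]'
python3 - <<'E'
from h import *
c=eyes.capture('wrist'); save(c,'w5.png'); goto([465.5,-124.6,91],-89)
E
```

```text
time_s: 12.32
eef_pos: [465.9, -124.8, 92.1]
ee_rot: [-0.005, 0.005, -0.707, 0.707]
force: [-0.6, 0.3, -0.5]
grip_width: 0.766
tcp [ 466.  -124.8   92.3] zang -89.2 dp [ 0.5  1.3 -0.2] roll -0.003 j6 1.05 f [0.1 0.3 0.1] t 12.3667 w 0.76
```

View pics/w5.png

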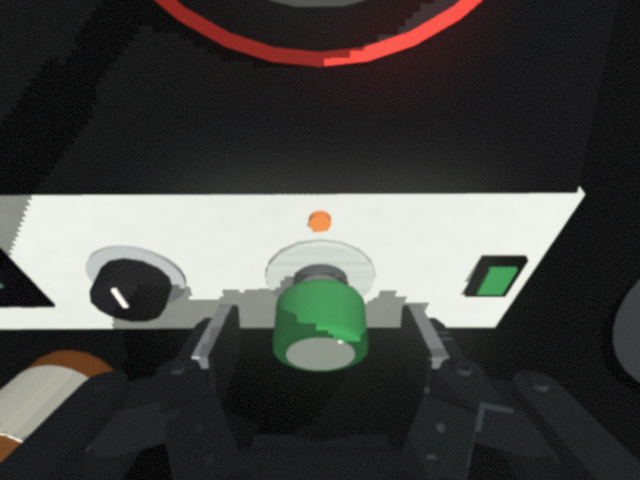

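The knob (column 321) is centred between the pads (columns 230 and 410). Closing with 80 N.

```bash
python3 -m crank '[{"dp":[0,0,0],"roll":0,"gripper":150},{"dp":[0,0,0],"roll":0,"gripper":255},{"dp":[0,0,0],"roll":0,"gripper":255},{"dp":[0,0,0],"roll":0,"gripper":255},{"dp":[0,0,0],"roll":0,"gripper":255},{"dp":[0,0,0],"roll":0,"gripper":255}]' 80
python3 - <<'E'
from h import *
goto([466,-124.8,92.3]); c=eyes.capture('wrist'); print(proj(c,[[467.4,-124.7,83.7]]))
save(c,'w6.png')
E
```

```text
time_s: 12.87
eef_pos: [465.8, -124.9, 92.5]
ee_rot: [-0.006, 0.005, -0.707, 0.707]
force: [-2.5, 0.3, 7.3]
grip_width: 0.395
tcp [ 465.8 -124.9   92.5] zang -89.1 dp [-0.2  0.2 -0.1] roll None j6 1.05 f [-2.5  0.3  7.3] t 12.8667 w 0.39
[[319.10467865 329.26063737]]
```

```bash
python3 -m crank '[{"dp":[1,-1.7,0],"roll":0,"gripper":255},{"dp":[2,-3.5,0],"roll":0,"gripper":255},{"dp":[3,-5.2,0],"roll":0,"gripper":255},{"dp":[4,-6.9,0],"roll":0,"gripper":255},{"dp":[5,-8.7,0],"roll":0,"gripper":255},{"dp":[6,-10.4,0],"roll":0,"gripper":255},{"dp":[6,-10.4,0],"roll":0,"gripper":255},{"dp":[6,-10.4,0],"roll":0,"gripper":255}]'
python3 - <<'E'
from h import *
goto([465.8,-124.9,92.5]); c=eyes.capture('wrist'); save(c,'w7.png');
E
```

```text
time_s: 13.58
eef_pos: [460.3, -125.0, 101.8]
ee_rot: [-0.006, 0.004, -0.707, 0.707]
force: [8.9, -1.6, -10.1]
grip_width: 0.399
tcp [ 460.3 -125.   101.8] zang -89.2 dp [-5.5  9.3  0. ] roll None j6 1.04 f [  8.9  -1.6 -10.1] t 13.5833 w 0.4
```

View pics/w7.png

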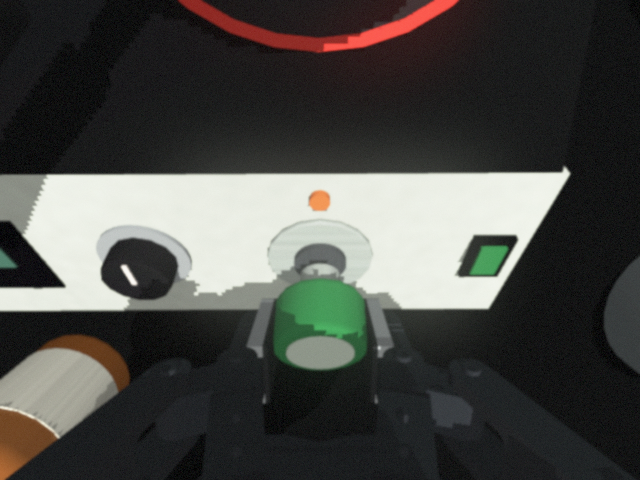

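The knob is still held between the pads and its lighter stem has come out. I've moved 10.8 mm with 13.2 N along the axis. I pull on to the stop and hold.

```bash
python3 -m crank '[{"dp":[0.6,-1,0],"roll":0,"gripper":255},{"dp":[1,-1.7,0],"roll":0,"gripper":255},{"dp":[1.2,-2.1,0],"roll":0,"gripper":255},{"dp":[1.2,-2.1,0],"roll":0,"gripper":255},{"dp":[1.2,-2.1,0],"roll":0,"gripper":255},{"dp":[1.2,-2.1,0],"roll":0,"gripper":255},{"dp":[1.2,-2.1,0],"roll":0,"gripper":255},{"dp":[1.2,-2.1,0],"roll":0,"gripper":255},{"dp":[1.2,-2.1,0],"roll":0,"gripper":255},{"dp":[1.2,-2.1,0],"roll":0,"gripper":255}]'
```

```text
time_s: 14.47
eef_pos: [459.6, -125.0, 103.1]
ee_rot: [-0.006, 0.004, -0.707, 0.707]
force: [15.6, -1.7, -22.6]
grip_width: 0.392
```

At the stop: 12.3 mm of travel and 27 N, above the 13.6 N spring. Held for over half a second, so I let go, wait and rise.

```bash
python3 -m crank '[{"dp":[0,0,0],"roll":0,"gripper":255},{"dp":[0,0,0],"roll":0,"gripper":60},{"dp":[0,0,0],"roll":0,"gripper":60},{"dp":[0,0,0],"roll":0,"gripper":60},{"dp":[0,0,0],"roll":0,"gripper":60},{"dp":[0,0,0],"roll":0,"gripper":60},{"dp":[0,-20,0],"roll":0,"gripper":60},{"dp":[0,-50,0],"roll":0,"gripper":60},{"dp":[0,-90,0],"roll":0,"gripper":60},{"dp":[10,-130,0],"roll":0,"gripper":60}]'
python3 -m crank '[{"dp":[40,0,0],"roll":0,"gripper":60},{"dp":[60,0,0],"roll":0,"gripper":60},{"dp":[60,0,0],"roll":0,"gripper":60},{"dp":[60,0,0],"roll":0,"gripper":60}]'
python3 - <<'E'
from h import *
cs=[eyes.capture('wrist'),eyes.capture('scene'),eyes.capture('side')]
p,R,s=pose();print(p.round(1),s['force'],s['time_s'])
print(proj(cs[0],[[461.8,-124.7,93.2],[455.8,-124.7,103.6]]))
for k in ('pan_base','pan_center','pan_handle','beaker_center','busy_start_grip','reagent_mid','free_start_grip'):
    print(k,[np.round(atz(c,r[0]['centre'],dict(pan_base=85,pan_center=117,pan_handle=135,beaker_center=134,reagent_mid=70).get(k,83.7))[:2],0).tolist() for c in cs[1:] for r in [models.spot_point(c,k)] if r])
a=cv2.resize(cs[0]['color'],(400,300)); 
b=cv2.resize(cs[1]['color'][190:340,220:420],(400,300),interpolation=2);d=cv2.resize(cs[2]['color'][180:400,190:490],(800,300*800//400)[:2] if 0 else (400,293),interpolation=2)
d=cv2.copyMakeBorder(d,0,7,0,0,0)
cv2.imwrite('pics/end.png',np.vstack([np.hstack([a,b]),np.hstack([d,d*0])])[:,:,::-1])
E
```

```text
time_s: 15.3
eef_pos: [448.4, -124.7, 235.4]
ee_rot: [0.005, -0.006, 0.707, -0.707]
force: [0.6, -0.3, 0.5]
grip_width: 0.762
time_s: 15.63
eef_pos: [388.1, -125.9, 234.5]
ee_rot: [-0.005, 0.004, -0.707, 0.707]
force: [0.8, -0.5, -0.1]
grip_width: 0.764
[ 388.9 -125.8  233.9] [-0.07199102  1.16480833 -0.33701081] 15.7833
[[319.56972505 127.40319578]
 [319.42126735 137.57538698]]
pan_base [[638.0, -127.0], [621.0, -110.0]]
pan_center [[633.0, -121.0], [635.0, -115.0]]
pan_handle [[535.0, -33.0], [544.0, -17.0]]
beaker_center [[630.0, 193.0], [622.0, 193.0]]
busy_start_grip [[455.0, 193.0], [456.0, 205.0]]
reagent_mid [[369.0, 35.0], [367.0, 46.0]]
free_start_grip [[480.0, -42.0], [463.0, -120.0]]
```

View pics/end.png

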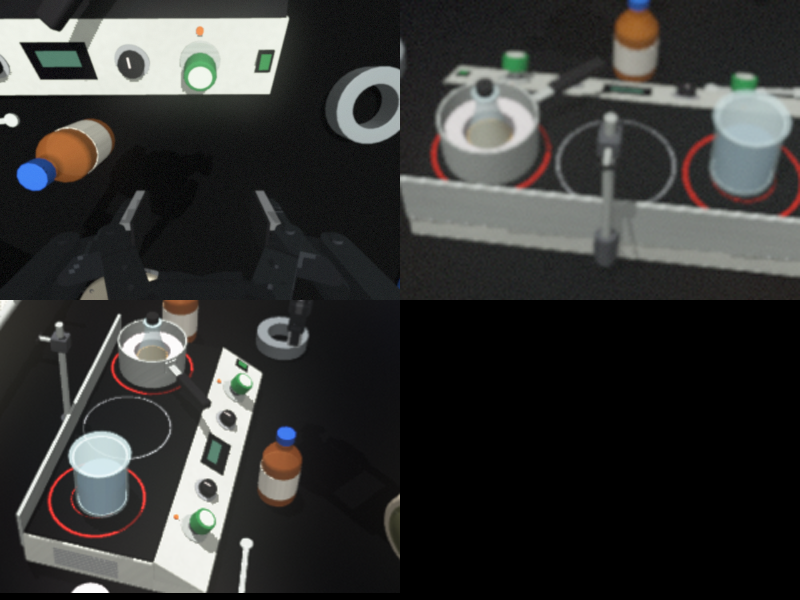

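In the final views the pan stands inside the red ring with its handle clear of the knob. The knob top is at (320,124), against 127 predicted for home and 138 for fully out. The beaker and bottles are in place, so I'm handing in.

```bash
python3 -c "
from rig import ctrl
print(ctrl.finish_job())"
```

```text
the job is handed in; nothing more can be done
None
```

I slid the pan by its handle from the rest ring onto the free zone on the robot's right, turned it about 23° so the handle clears the knob, and let go. I then pulled that zone's green knob straight out to its stop, held it for over half a second, and released it. The job was handed in at about 16 s.

**Pan:** The camera views show it upright with the flask in it, inside the red ring and centred to about 3 mm (the margin is 13 mm). Tool height stayed within 0.1 mm while it slid.

**Knob:** The tool moved about 12.3 mm and the force reached 27 N against a 13.6 N spring, so it was at the stop. After release it measured back home. The gripper then moved clear, with no contact force.

**Everything else:** The beaker, the other knob and the bottle in front look unmoved in the pictures.

**Disagreements:**
- The networks' pan positions from the last two views differed by up to 17 mm. A network flask reading, and one of the last two for the free knob, were plainly wrong. I relied on the arm pose and the ring seen in the pictures instead.
- While the handle was gripped, the vertical force varied between about +5 N (pressing down) and −1 N. I eased this out, and no tipping was visible.

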